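# Eject a potentiometer from its nest and bin it

## Robot

A 6-joint arm with a two-finger parallel gripper is mounted at the origin on a cart in front of the work surface, level with it; the furniture and walls round the work are solid. World frame = base frame: x ahead of the robot, y to its left, z up, the work surface at z = 0. Lengths are in mm, angles in rad, forces in N, time in s.
With the tool pointing down it reaches from about 350 to 975 mm from the base axis. Payload 7.1 kg.
Tool frame: the origin (TCP) lies at the very end of the fingers, on their centre line; the grasp point (between the pads) lies 19 mm behind it; z points along the fingers, y is the line along which they close (so a half turn about z gives the same grasp; the last joint's range is limited). The gripper opens to 88 mm and grips with 3 to 60 N. Pads are 20 mm wide; open, the fingers measure 115 mm over their backs; the gripper's body (75 mm by 178 mm) begins 61 mm behind the grasp point.
Start: joints at [-1.196, 0.423, 1.63, -0, 1.089, -0.019], TCP at [239.828, -577.137, 222.675] pointing down, gripper open.
Joint ranges: [-3, 3], [-0.9, 2.11], [0.09, 2.58], [-1.31, 4.45], [0.11, 2.69], [-2.54, 2.54]. Speed limits (rad/s): [2.39, 2.39, 3.01, 3.14, 3.14, 3.14].

## Interface

Orientations are given as a unit quaternion [x, y, z, w].
In Python, from station import env, open_jaws, close, kinematics, monitor, viewer, order gives the robot as it stands. Calls block until the motion is done:
- env.reach(position, orientation): joint-space move of the TCP to a pose.
- env.movel(position, vel=150, attitude=None, max_force=None): straight line of the TCP; attitude=None keeps the orientation; vel is the mean speed in mm/s. With max_force (N) it stops when the force on the tool has changed by that much, and returns True; else False.
- env.movej(angles): joint-space move.
- open_jaws() and close(grasp_force=None): open the fingers fully, or close them until they stop; grasp_force is the grip in N (None keeps the last).
- env.dwell(seconds).
- kinematics.inverse_kinematics(position, orientation): joint angles nearest the present ones, or None.
- monitor.read_state(): the state.
- viewer.read_camera(name): name is "scene" or "top" or "wrist"; returns a dict with "frame" (420x560x3 uint8, blue, green, red), "intrinsics" (3x3 intrinsics, pixels), "position" and "attitude" of the camera in the world. Camera axes: x right, y up, looking along -z (the intrinsics and any distortion apply to the point x, -y, -z); pixel columns grow to the right and rows downward; lengths in mm; the calibration is good to about 2 mm. A picture is of the moment at which its call begins. There is no depth.
A pose or a line that the arm cannot do raises env.IKError and nothing moves.
- order.job_done(): hands the job in; it is judged then, once.
The state is a dict: "clock": time; "qpos": joint angles; "joint_velocities": joint speeds; "joint_torque": joint torques, N m; "ee_pos": TCP position; "tool_rot": TCP orientation; "force": force on the tool from outside, world axes, zero at the start; "moment": the same for the moment, N m; "opening": opening from 0.0 (shut) to 1.0 (fully open); "finger_force": force on a finger pad.
Only numpy, scipy, OpenCV 4.12 (cv2) and the standard library are available. Lean on these libraries where they do the work, as an engineer would, in place of code of your own. Each camera call takes 0.05 s, during which the arm holds its last target. There are 200 camera calls.

## Task

Two round parts sit sunk in the two nests of the grey metal ejector block. Press the paddle in front of the nest that holds the potentiometer (the solid round body with a short stub on top, not the ring-shaped bush) all the way down so that its pin pushes the potentiometer up and it stays up, then lift the potentiometer out and put it in the open parts bin. Leave the bush down in its nest.

Things in the scene. Friction and masses are not known exactly. Their poses are not given: they have to be found in the camera images.
- pot_center (a point): Centre (half-way up) of the potentiometer: pale solid cylinder, 34 mm diameter, 27 mm high in all, of which the topmost few mm are a short narrow stub. z is its axis, up. Seated in either nest its body is about flush with the deck and there is nothing to grip; its paddle raises it 17 mm out of the deck, loose, upright and resting on the pin, to be gripped round its 34 mm sides. Under 30 g.
- bush_center (a point): Centre (half-way up) of the bush: steel ring, outside 34 mm, bore 14 mm, 24 mm high. It sits flush in the nest that the potentiometer does not use. Stays there.
- ejector_block: Fixed block with a flat grey deck, 74 mm (x) by 150 mm (y), top 66 mm above the bench; origin on the bench, x pointing from the paddles to the nests, y to the left, z up. Two round nests, 36 mm wide and 24 mm deep, at x = +20 mm and y = +37.5 mm (left) or -37.5 mm (right), each with an ejector hole and pin in its floor. Deck from x = -17 to +57 mm. Which nest holds which part varies.
- paddle_left (a point): A ribbed black press paddle, 30 x 34 mm, the left (+y) one of two side by side at the front (-x side) of the ejector block. The point is the centre of the paddle's top face. It sits 63 mm above the bench at rest (up) and is pressed straight down about 18 mm to its stop, leaning from 0.2 rad one way to 0.2 rad the other as it goes; about 3 N moves it, the stop is rigid, and it stays where it is left. It works only the ejector pin of the left (+y) nest, straight behind it.
- paddle_right (a point): A ribbed black press paddle, 30 x 34 mm, the right (-y) one of two side by side at the front (-x side) of the ejector block. The point is the centre of the paddle's top face. It sits 63 mm above the bench at rest (up) and is pressed straight down about 18 mm to its stop, leaning from 0.2 rad one way to 0.2 rad the other as it goes; about 3 N moves it, the stop is rigid, and it stays where it is left. It works only the ejector pin of the right (-y) nest, straight behind it.
- lever_left (a joint): Rocker of the left (+y) paddle, rad: 0 = paddle up and pin down (start), 0.40 = paddle fully down on its stop and pin fully up. Stiff: stays where it is left.
- lever_right (a joint): Rocker of the right (-y) paddle, rad: 0 = paddle up and pin down (start), 0.40 = paddle fully down on its stop and pin fully up. Stiff: stays where it is left.
- parts_bin: Fixed open-topped parts bin, 104 mm (x) by 77 mm (y), the only bin on the bench. Origin under its centre, on the bench; floor top 2 mm up. Inside it is free from x = -44 to +50 mm and y = -32 to +32 mm; side walls and rear (+x) wall up to 52 mm high, low front lip (-x) 22 mm high.
Things that resemble listed ones, but are neither listed nor needed, are in the scene too. What is shaped like the part that bears bush_center but purple or red is not meant. Leave any blue look-alike of the part that bears pot_center alone.

How it is judged:
By the outcome, as a careful person would: the job done as asked, in the order asked, and still so for the second after the job is handed in, with the robot touching nothing.
It also fails if it takes over 48 s, if anything falls off the work surface, if the arm or the gripper's body presses on something with over 40 N, if the wrist force passes 120 N, or if a joint passes its speed limit or range.

## Working session

There is one attempt and no reset: what is moved stays moved. The work goes in short steps, each a Python script; the robot and the scene stay as the last script left them, time stands still between calls to the robot, and variables do not carry over. Pictures are saved under pics/ and viewed, at most 10 in all, crops included, and the job is handed in when it is done.

```bash
mkdir -p pics; ls; cat > h.py <<'E'
import numpy as np, cv2
from scipy.spatial.transform import Rotation as R
from station import env, open_jaws, close, kinematics, monitor, viewer, order
def ray(c,u,v):
    d=np.linalg.inv(np.array(c["intrinsics"]))@[u,v,1.]; d=d*[1,-1,-1]
    a=np.array(c["attitude"]); M=R.from_quat(a).as_matrix() if a.shape==(4,) else a
    return np.array(c["position"]),M@d
def at(c,u,v,z):
    p,d=ray(c,u,v); return p+d*(z-p[2])/d[2]
def proj(c,X):
    a=np.array(c["attitude"]); M=R.from_quat(a).as_matrix() if a.shape==(4,) else a
    q=(M.T@(np.array(X)-c["position"]))*[1,-1,-1]; q=np.array(c["intrinsics"])@q; return q[:2]/q[2]
E
python3 - <<'E'
from h import *
import pickle
for n in("scene","top"):
    c=viewer.read_camera(n); cv2.imwrite(f"pics/{n}0.png",c["frame"]); pickle.dump(c,open(n+"0.pkl","wb"))
    print(n,{k:v for k,v in c.items() if k!="frame"})
print(monitor.read_state())
E
```

```text
pics
scene {'intrinsics': array([[392.64824336,   0.        , 278.7800404 ],
       [  0.        , 392.64824336, 209.09633431],
       [  0.        ,   0.        ,   1.        ]]), 'position': array([195.46860926, 859.64951209, 527.32164322]), 'attitude': array([-0.11448025,  0.460513  ,  0.85343976, -0.21555193])}
top {'intrinsics': array([[491.53577671,   0.        , 280.43798804],
       [  0.        , 491.53577671, 209.62637016],
       [  0.        ,   0.        ,   1.        ]]), 'position': array([455.14340208, 219.56151575, 913.96922694]), 'attitude': array([ 0.02233431, -0.02451576, -0.70069688,  0.7126879 ])}
{'clock': 0.1, 'qpos': array([-1.19596893e+00,  4.23741649e-01,  1.63058957e+00,  1.19683862e-05,
        1.08862688e+00, -1.90239034e-02]), 'joint_velocities': array([-0.00013187, -0.00252112, -0.00330769,  0.00108896,  0.00086646,
       -0.00040104]), 'joint_torque': array([-1.53823181e-03, -5.45617604e+01, -2.74322748e+01,  6.45323494e-02,
        1.88234914e-02, -6.16924623e-06]), 'ee_pos': array([ 239.67283905, -576.67958529,  222.00309395]), 'tool_rot': array([ 9.80673039e-01,  1.95652560e-01, -1.15601077e-04, -6.72882925e-04]), 'force': array([-0.3880083 , -0.02521877,  0.86315408]), 'moment': array([ 0.04691744, -0.02204118, -0.04411337]), 'finger_force': 0.0, 'opening': 1.0015147529418833}
```

View pics/top0.png

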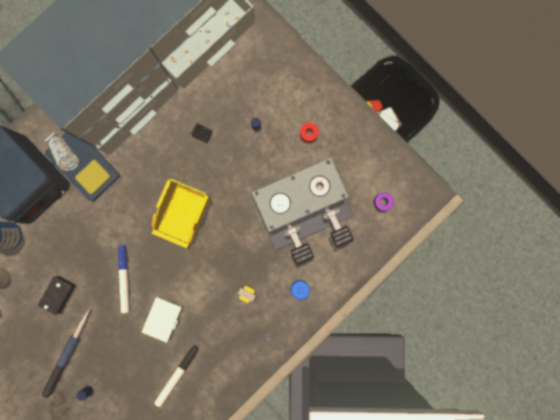

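View pics/scene0.png

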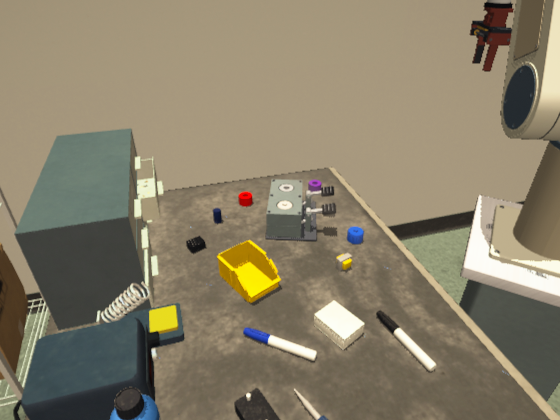

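The top view shows the two nests at about (280,203), a solid pale disc with a small stub, and (319,186), a ring with a dark bore. The paddles are at about (302,254) and (341,236). The bin is at (181,213). Look-alikes are blue (300,290), red (309,132) and purple (384,202). The pot candidate is (280,203), so I'll confirm it in a crop.

```bash
python3 - <<'E'
from h import *
import pickle
c=pickle.load(open("top0.pkl","rb")); s=pickle.load(open("scene0.pkl","rb"))
f=c["frame"]
a=cv2.resize(f[150:270,235:365],None,fx=4.5,fy=4.5,interpolation=cv2.INTER_CUBIC)
cv2.imwrite("pics/crop.png",a)
b=cv2.resize(f[170:255,140:220],None,fx=6,fy=6,interpolation=cv2.INTER_CUBIC)
cv2.imwrite("pics/bin.png",b)
for u,v,z in[(280,203,66),(319,186,66),(302,254,63),(341,236,63),(181,213,0)]: print(at(c,u,v,z).round(1))
for u,v,z in[(285,205.5,66),(287,188,66),(329,208.5,63),(327,191,63)]: print('s',at(s,u,v,z).round(1))
E
```

```text
[522.9 218.4  66. ]
[553.7 151.2  66. ]
[435.6 178.9  63. ]
[467.7 111.9  63. ]
[506.4 402.2   0. ]
s [521.  222.4  66. ]
s [551.6 153.5  66. ]
s [434.1 183.5  63. ]
s [466.2 116.9  63. ]
```

View pics/crop.png

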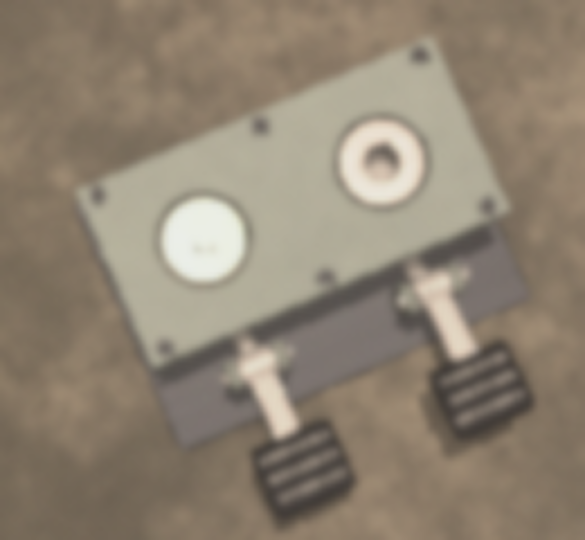

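View pics/bin.png

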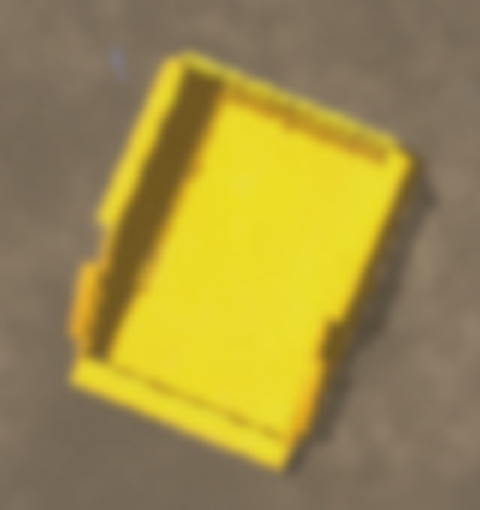

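The crop shows a solid pale disc with a stub at crop (203,238), which is full-image (280,203), in the left (+y) nest: that is the potentiometer. The ring with a dark bore at crop (382,161) is the bush. So the left paddle is the one to press. In the bin crop, the rear wall runs along the top, (185,55) to (410,155), and the low lip along the bottom, (72,380) to (285,468).

Next I fit the block and bin poses.

```bash
cat >> h.py <<'E'
def down(phi):  # tool down, closing line at angle phi
    c,s=np.cos(phi),np.sin(phi)
    return R.from_matrix(np.array([[-s,c,0],[c,s,0],[0,0,-1.]])).as_quat()
E
python3 - <<'E'
from h import *
import pickle
from scipy.optimize import least_squares
c=pickle.load(open("top0.pkl","rb")); s=pickle.load(open("scene0.pkl","rb"))
def fit(obs,x0):
    def X(p,q): return [p[0]+np.cos(p[2])*q[0]-np.sin(p[2])*q[1],p[1]+np.sin(p[2])*q[0]+np.cos(p[2])*q[1],q[2]]
    f=lambda p:np.concatenate([proj(k,X(p,q))-uv for k,q,uv in obs])
    r=least_squares(f,x0,x_scale=[10,10,.1]); print(r.x.round(3),"resid",np.abs(r.fun).max().round(2)); return r.x,X
K=lambda x,y:np.array([235+x/4.5-.4,150+y/4.5-.4])
B=lambda x,y:np.array([140+x/6-.4,170+y/6-.4])
top=[(c,(57,75,66),K(78,188)),(c,(57,-75,66),K(434,37)),(c,(-17,-75,66),K(512,210)),(c,(-17,75,66),K(155,370)),(c,(20,37.5,66),K(203,238)),(c,(20,-37.5,66),K(382,161))]
sc=[(s,(20,37.5,66),np.array([285,205.5])),(s,(20,-37.5,66),np.array([287,188]))]
print("block");fit(top,[510,170,.43]);p,X=fit(top+sc,[510,170,.43])
print("paddleL in block frame", R.from_euler('z',-p[2]).apply(at(c,302.2,254,63)-[p[0],p[1],0]).round(1))
b=[(c,(52,38.5,52),B(180,55)),(c,(52,-38.5,52),B(412,152)),(c,(-52,38.5,22),B(72,380)),(c,(-52,-38.5,22),B(285,468))]
print("bin");q,_=fit(b,[506,402,-.4])
for ph in(p[2]+np.pi/2,p[2]-np.pi/2,q[2],q[2]+np.pi): 
    print(ph, kinematics.inverse_kinematics([523,219,100],down(ph)), kinematics.inverse_kinematics([q[0],q[1],60],down(ph)))
E
```

```text
block
[5.20739e+02 1.75679e+02 4.28000e-01] resid 0.79
[5.20542e+02 1.75866e+02 4.28000e-01] resid 1.16
paddleL in block frame [-76.2  37.7  63. ]
bin
[ 5.02595e+02  3.98353e+02 -3.81000e-01] resid 1.93
1.998568581031003 [ 3.75565624e-01  5.09032442e-01  1.83609416e+00 -4.44089210e-16
  7.96466051e-01 -1.62300296e+00] [ 6.51651251e-01  6.53787746e-01  1.67534636e+00 -4.44089210e-16
  8.12458544e-01 -1.34691733e+00]
-1.1430240725587901 [ 3.75565624e-01  5.09032442e-01  1.83609416e+00 -4.44089210e-16
  7.96466051e-01  1.51858970e+00] [ 6.51651251e-01  6.53787746e-01  1.67534636e+00 -4.44089210e-16
  8.12458544e-01  1.79467532e+00]
-0.38110781854025644 [ 3.75565624e-01  5.09032442e-01  1.83609416e+00 -4.44089210e-16
  7.96466051e-01  7.56673442e-01] [ 6.51651251e-01  6.53787746e-01  1.67534636e+00 -4.44089210e-16
  8.12458544e-01  1.03275907e+00]
2.7604848350495366 [ 3.75565624e-01  5.09032442e-01  1.83609416e+00 -4.44089210e-16
  7.96466051e-01 -2.38491921e+00] [ 6.51651251e-01  6.53787746e-01  1.67534636e+00 -4.44089210e-16
  8.12458544e-01 -2.10883358e+00]
```

Both fits agree with the given sizes, and the left paddle comes out straight in front of the left nest. Now I press it.

```bash
python3 - <<'E'
from h import *
a=.428; M=R.from_euler('z',a)
W=lambda x,y,z: M.apply([x,y,z])+[520.6,175.8,0]
o=down(a-np.pi/2)
close(10)
P=W(-76.2,37.5,0)
env.reach(P+[0,0,130],o)
env.movel(P+[0,0,72],vel=150)
st=lambda:(monitor.read_state()["clock"],monitor.read_state()["ee_pos"].round(1),monitor.read_state()["force"].round(1))
print(st())
h=env.movel(P+[0,0,36],vel=25,max_force=18); print(h,st())
env.movel(P+[0,0,130],vel=150)
# view nest with wrist cam from above
open_jaws()
N=W(20,37.5,0)
env.movel(N+[0,0,170],vel=200); print(st())
import pickle
ims=[]
for n in("wrist","top","scene"):
    c=viewer.read_camera(n); pickle.dump(c,open(n+"1.pkl","wb")); ims.append(c["frame"])
    for z in(66,86): print(n,proj(c,N+[0,0,z]).round(1))
cv2.imwrite("pics/wrist1.png",ims[0])
f=ims[2][160:250,250:360]; cv2.imwrite("pics/scene1.png",cv2.resize(f,None,fx=5,fy=5,interpolation=cv2.INTER_CUBIC))
E
```

```text
(4.7417, array([435.9, 178.1,  72. ]), array([ 0.3, -0.1,  0.9]))
True (5.725, array([435. , 178. ,  46.6]), array([-2.8, -1.3, 14. ]))
(8.4833, array([522. , 217.7, 169.2]), array([ 0.2,  0.1, -0.5]))
wrist [281.1 208.4]
wrist [281.2 215.4]
top [280.1 202.8]
top [280.1 201.9]
scene [285.  204.3]
scene [285.1 196.5]
```

View pics/wrist1.png

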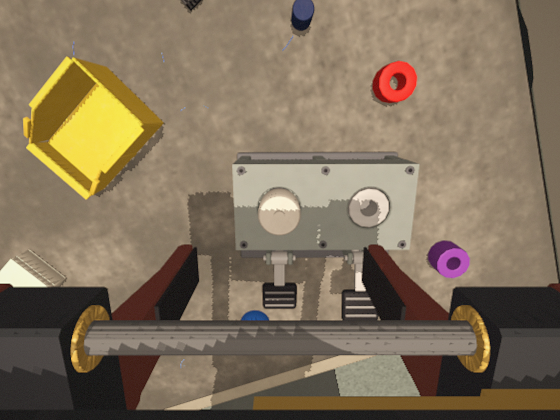

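View pics/scene1.png

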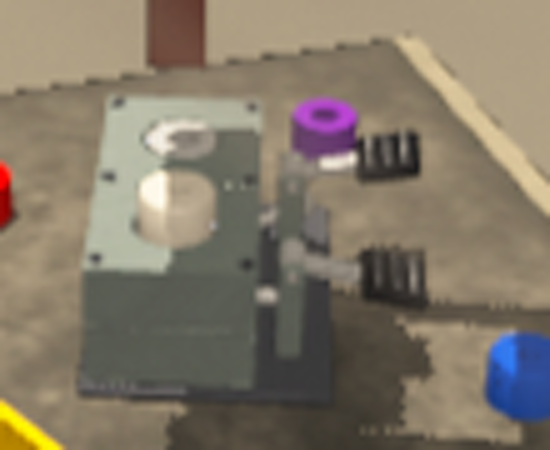

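The wrist view shows the pot proud of the deck at (279,211), against a predicted (281,214). The scene crop shows the left paddle down at (393,275), the pot raised at (175,205) and the bush still flush at (180,137). Next I grip and lift.

```bash
python3 - <<'E'
from h import *
a=.428; M=R.from_euler('z',a)
N=M.apply([20,37.5,0])+[520.6,175.8,0]
st=lambda:[np.round(monitor.read_state()[k],2).tolist() for k in("clock","ee_pos","force","opening","finger_force")]
env.movel(N+[0,0,95],vel=150)
h=env.movel(N+[0,0,68.5],vel=50,max_force=8); print(h,st())
close(15); print(st())
env.movel(N+[0,0,90],vel=50)
env.movel(N+[0,0,150],vel=150); print(st())
b=-.381; C=R.from_euler('z',b).apply([-10,0,0])+[502.6,398.4,0]
env.reach(C+[0,0,150],down(b)); print(st(),C)
c=viewer.read_camera("wrist"); s=viewer.read_camera("scene")
f=cv2.resize(s["frame"][110:310,180:380],(420,420))
cv2.imwrite("pics/lift.png",cv2.resize(np.hstack([c["frame"],f]),(800,343)))
B=lambda x,y,z:R.from_euler('z',b).apply([x,y,z])+[502.6,398.4,0]
print([ (proj(c,B(*q))*800/980).round().tolist() for q in[(52,38.5,52),(52,-38.5,52),(-52,38.5,22),(-52,-38.5,22)]])
E
```

```text
False [9.97, [523.21, 218.19, 68.33], [0.94, 1.29, -0.38], 1.0, 0.0]
[10.85, [523.34, 218.39, 68.55], [0.44, 2.05, 0.48], 0.38, 15.0]
[11.98, [522.89, 218.1, 149.62], [-0.13, -1.11, -0.75], 0.38, 15.0]
[12.76, [492.78, 401.05, 148.79], [0.13, 0.02, 0.41], 0.38, 15.0] [493.31706749 402.11848948   0.        ]
[[294.0, 134.0], [289.0, 209.0], [190.0, 131.0], [193.0, 198.0]]
```

View pics/lift.png

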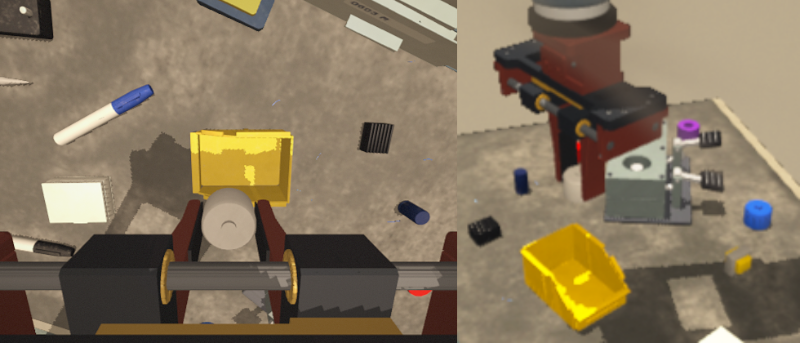

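The pot is held (opening 0.38, about 33 mm) over the bin. The predicted bin corners match the view: right edge at 293, left edge at 190. Both fingers have to open over the low lip, so I shift a little towards the lip, lower and release.

```bash
python3 - <<'E'
from h import *
st=lambda:[np.round(monitor.read_state()[k],2).tolist() for k in("clock","ee_pos","force","opening","finger_force")]
b=-.381; C=R.from_euler('z',b).apply([-16,0,0])+[502.6,398.4,0]
env.movel(C+[0,0,80],vel=120)
h=env.movel(C+[0,0,29],vel=60,max_force=8); print(h,st())
if not h:
    env.dwell(.3); open_jaws(); print(st())
    env.movel(C+[0,0,180],vel=120); env.dwell(.5)
    env.movel(C+[-120,-150,220],vel=250)
    t=viewer.read_camera("top")["frame"]; s=viewer.read_camera("scene")["frame"]
    f=np.hstack([cv2.resize(t[140:280,140:360],(440,280)),cv2.resize(s[160:310,200:380],(336,280))])
    cv2.imwrite("pics/end.png",f); print(st())
E
```

```text
False [14.59, [488.01, 404.54, 29.28], [-0.3, -0.05, -0.36], 0.38, 15.0]
[15.85, [487.76, 404.35, 28.97], [0.16, -0.12, 0.38], 1.0, 0.0]
[18.79, [368.61, 255.23, 219.86], [-0.93, -0.45, 0.19], 1.0, 0.0]
```

View pics/end.png

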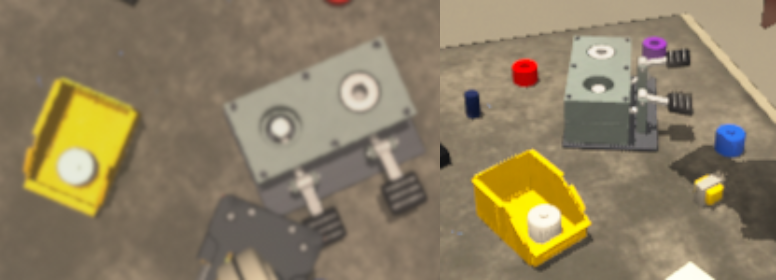

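The pot stands upright inside the bin at (75,168). The left nest is empty with its pin up at (281,127), and the bush is still flush at (360,93). Nothing is touching the robot, so I'm handing in.

```bash
python3 -c "
from station import order
print(order.job_done())"
```

```text
the job is handed in; nothing more can be done
None
```

The job is handed in: I pressed the left paddle to its stop and put the potentiometer upright in the parts bin, with the bush still in its nest, at about 19 s of the 48 s allowed.

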